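Load the transfer pallet and sleeve its posts

TASK

Load the pallet for the laser: lay the two dark steel bars end to end in its two etched outlines first, then lay the brass bar lengthwise on top of them so that it bridges the joint in the middle. Push every blue spacer sleeve on the stand, flange down, fully home onto a corner spigot of the pallet, one to a spigot, so that the next pallet can rest on them. Leave the other things where they are.

Things in the scene. Friction and masses are not known exactly. Their poses are not given: they have to be found in the camera images.
- pallet: fixed aluminium transfer pallet on the stand, 122 mm (its x) by 218 mm (its y), deck top 12 mm above the stand's top; origin under its centre on the stand, z up. Four upright steel spigots near its corners at x = +-38, y = +-86 mm: 21 mm in diameter, 42 mm high above the deck, coned over the top 8 mm. Two black etched outlines (31 by 65 mm, long side along pallet y) lie on its centre line, centred at y = -33 and +33 mm
- slot_1 (a point): where the centre of a bar lying in the outline at pallet y = -33 mm comes to be (13 mm above the deck); axes as the pallet
- slot_2 (a point): the same for the outline at pallet y = +33 mm
- top_slot (a point): where the centre of the upper bar comes to be: over the joint between the two lower bars, pallet x = y = 0, 39 mm above the deck
- steel_bar_1: dark steel bar, 60 x 26 x 26 mm, about 0.3 kg, lying on the stand; origin at its centre, x along its length
- steel_bar_2: a second dark steel bar, same size and frame
- brass_bar: yellow brass bar, same size and frame
- seat_1 (a point): foot of the spigot at pallet x = -38, y = -86 mm, on its axis at deck height: where the origin of a sleeve fully home on it comes to be
- seat_2 (a point): foot of the spigot at pallet x = -38, y = 86 mm, on its axis at deck height: where the origin of a sleeve fully home on it comes to be
- seat_3 (a point): foot of the spigot at pallet x = 38, y = -86 mm, on its axis at deck height: where the origin of a sleeve fully home on it comes to be
- seat_4 (a point): foot of the spigot at pallet x = 38, y = 86 mm, on its axis at deck height: where the origin of a sleeve fully home on it comes to be
- sleeve_1: blue rigid spacer sleeve (open tube) standing upright on the stand on its flange: 56 mm high, bore 25 mm right through, lower 10 mm a flange 50 mm in diameter, above it a tube 32 mm in diameter, about 0.1 kg; goes on flange down; origin at the centre of its underside, z up along the bore. Three or four sleeves are there; an absent one reads None from the start
- sleeve_2: blue rigid spacer sleeve (open tube) standing upright on the stand on its flange: 56 mm high, bore 25 mm right through, lower 10 mm a flange 50 mm in diameter, above it a tube 32 mm in diameter, about 0.1 kg; goes on flange down; origin at the centre of its underside, z up along the bore. Three or four sleeves are there; an absent one reads None from the start
- sleeve_3: blue rigid spacer sleeve (open tube) standing upright on the stand on its flange: 56 mm high, bore 25 mm right through, lower 10 mm a flange 50 mm in diameter, above it a tube 32 mm in diameter, about 0.1 kg; goes on flange down; origin at the centre of its underside, z up along the bore. Three or four sleeves are there; an absent one reads None from the start
- sleeve_4: blue rigid spacer sleeve (open tube) standing upright on the stand on its flange: 56 mm high, bore 25 mm right through, lower 10 mm a flange 50 mm in diameter, above it a tube 32 mm in diameter, about 0.1 kg; goes on flange down; origin at the centre of its underside, z up along the bore. Three or four sleeves are there; an absent one reads None from the start
- tape_roll: roll of tape 96 mm across, 25 mm high; a bystander to be left alone; origin under its centre
- usb_stick: red USB stick 56 mm long; a bystander to be left alone; origin under its centre
- gear_b: steel gear 51 mm across, 20 mm high; a bystander to be left alone; origin under its centre
- loupe: black eye loupe 37 mm across, 32 mm high; a bystander to be left alone; origin under its centre
- hex_keys_b: orange folding hex-key set 33 x 96 x 24 mm; a bystander to be left alone; origin under its centre
- monitor: obstacle: flat monitor, 625 mm wide (y), standing between the robot and the stand; panel at x 0.23 to 0.28 m, 0.16 to 0.52 m above the desk, its left end at y = -0.02 m; the arm must reach over it. Origin under its centre
- laser_column: obstacle: laser marker with a square foot 276 mm wide and 133 mm high that covers x 0.425 to 0.70, y 0.10 to 0.37 m, and a column 1 m high on it (x 0.48 to 0.66, y 0.18 to 0.29 m); its arm and head reach out over the left of the desk (y over 0.30 m) from 0.45 m up
- stand: fixed grey work stand on four legs, top 170 mm above the desk, 335 mm (x) by 562 mm (y); origin on the desk under its centre; all the work is on it, bars and sleeves in a row along its near edge, the pallet behind them

How it is judged:
On the way, in this order (a step that is already met when the one before it is completed fails the run):
1. both steel bars lie in the outlines ((distance between steel_bar_1 and slot_1 below 0.01 m or distance between steel_bar_1 and slot_2 below 0.01 m) and angle between the x axis of each of steel_bar_1, steel_bar_2 and the y axis of pallet, either way round below 0.14 rad and (distance between steel_bar_2 and slot_1 below 0.01 m or distance between steel_bar_2 and slot_2 below 0.01 m)), for 0.2 s.
2. the brass bar bridges the joint between them (all of step 1 and distance between brass_bar and top_slot below 0.012 m and angle between the x axis of brass_bar and the y axis of pallet, either way round below 0.14 rad), for 0.2 s.
At the end, for the whole second after the job is handed in: steel bars within 10 mm of the outlines' places, brass bar within 12 mm of its place over the joint, all within 0.14 rad of the pallet's length; each sleeve present upright, flange down, underside centre within 6 mm of fully home on a spigot; all at rest (all of step 2 and (distance between sleeve_1 and seat_1 below 0.006 m or distance between sleeve_1 and seat_2 below 0.006 m or distance between sleeve_1 and seat_3 below 0.006 m or distance between sleeve_1 and seat_4 below 0.006 m) and angle between the z axis of each of sleeve_1, sleeve_2, sleeve_3, sleeve_4 and the z axis of pallet, either way round below 0.1 rad and (distance between sleeve_2 and seat_1 below 0.006 m or distance between sleeve_2 and seat_2 below 0.006 m or distance between sleeve_2 and seat_3 below 0.006 m or distance between sleeve_2 and seat_4 below 0.006 m) and (distance between sleeve_3 and seat_1 below 0.006 m or distance between sleeve_3 and seat_2 below 0.006 m or distance between sleeve_3 and seat_3 below 0.006 m or distance between sleeve_3 and seat_4 below 0.006 m) and (distance between sleeve_4 and seat_1 below 0.006 m or distance between sleeve_4 and seat_2 below 0.006 m or distance between sleeve_4 and seat_3 below 0.006 m or distance between sleeve_4 and seat_4 below 0.006 m) and linear speed of each of steel_bar_1, sleeve_1, steel_bar_2, sleeve_2, brass_bar, sleeve_3, sleeve_4 below 0.02 m/s); the robot touches nothing.
It fails at once if a bystander (tape, USB stick, hex keys, gear, loupe) is moved more than 40 mm (distance of any of tape_roll, usb_stick, gear_b, loupe, hex_keys_b from where it was at the start of the episode above 0.04 m).
Of sleeve_1, sleeve_2, sleeve_3, sleeve_4 only 3 to 4 are there at a start; the rules pass over those that are not, and their reading is None.
At some moment in a run one of sleeve_1, sleeve_2, sleeve_3, sleeve_4 may be knocked a few centimetres aside while the robot is not near it.
It also fails if it takes over 192 s, if anything falls off the work surface, if the arm or the gripper's body presses on something with over 40 N, if the wrist force passes 120 N, or if a joint passes its speed limit or range.

ROBOT

A 7-joint arm with a two-finger parallel gripper is mounted at the origin on the work surface; the furniture and walls round the work are solid. World frame = base frame: x ahead of the robot, y to its left, z up, the work surface at z = 0. Lengths are in m, angles in rad, forces in N, time in s.
With the tool pointing down it reaches from about 0.4 to 0.875 m from the base axis. Payload 4.4 kg.
Tool frame: the origin (TCP) lies midway between the tips of the shut fingers; the grasp point (between the pads) lies 19 mm behind it (bot.grasp_offset is the distance from the TCP to the grasp point, in m); y points along the fingers, x is the direction in which the jaws open and shut, and the axes are right-handed (so a half turn about y gives the same grasp; the last joint's range is limited). The gripper opens to 85 mm and grips with 20 to 120 N. Pads are 22 mm wide; open, the fingers measure 114 mm over their backs; the gripper's body (76 mm by 85 mm) begins 54 mm behind the grasp point. The pads swing forward as they close: fully open they stand 13 mm farther back than shut.
Start: joints at [0.599, 0.628, 0.038, 1.517, -0.027, 0.996, -0.02], TCP at [0.512, -0.401, 0.231] pointing down, gripper open.
Joint ranges: [-3.06, 3.06], [-0.37, 2.12], [-1.25, 1.32], [0.18, 2.47], [-1.1, 4.24], [0.23, 1.98], [-2.94, 2.94]. Speed limits (rad/s): [2.57, 2.57, 3.14, 3.14, 3.14, 3.14, 3.14].

INTERFACE

Orientations are given as a unit quaternion [x, y, z, w].
In Python, from plant import bot gives the robot as it stands. The module is installed in compiled form; this text tells all that it offers. Calls block until the motion is done:
- bot.move_to(position, orientation): joint-space move of the TCP to a pose.
- bot.move_straight(position, frame=None, speed=0.15): straight line of the TCP; frame=None keeps the orientation; speed is the mean speed in m/s.
- bot.set_joints(angles): joint-space move.
- bot.command_gripper(opening, strength=None): finger opening in m; strength is the grip in N (None keeps the last); returns when the fingers have stopped.
- bot.wait(seconds).
- bot.ik(position, orientation): joint angles nearest the present ones, or None.
- bot.get_image(name): name is "scene" or "top" or "wrist"; returns a dict with "color" (384x512x3 uint8, red, green, blue), "K" (3x3 intrinsics, pixels), "extrinsics" (4x4, takes a point from world to camera coordinates). Camera axes: x right, y down, z forward; pixel columns grow to the right and rows downward; lengths in m; the calibration is good to about 2 mm. The wrist camera is an equidistant fisheye: a pixel r from the principal point sees the ray r / f radians off the axis. A picture is of the moment at which its call begins. There is no depth.
A pose or a line that the arm cannot do raises bot.IKError and nothing moves.
- bot.finish_job(): hands the job in, once; it reports no verdict.
Readings, each from a call of its own:
- bot.get_time(): time.
- bot.get_q(): joint angles.
- bot.get_qvel(): joint speeds.
- bot.get_tau(): joint torques, N m.
- bot.get_tcp_pos(): TCP position.
- bot.get_ee_rot(): TCP orientation.
- bot.get_ft_force(): force on the tool from outside, world axes, zero at the start.
- bot.get_moment(): the same for the moment, N m.
- bot.get_finger_gap(): finger opening in m.
Only numpy, scipy, OpenCV 4.12 (cv2) and the standard library are available. Lean on these libraries where they do the work, as an engineer would, in place of code of your own. Each camera call takes 0.05 s, during which the arm holds its last target.

## Working session

There is one attempt and no reset: what is moved stays moved. The work goes in short steps, each a Python script; the robot and the scene stay as the last script left them, time stands still between calls to the robot, and variables do not carry over. Pictures are saved under pics/ and viewed, and the job is handed in when it is done.

```bash
ls; mkdir -p pics; python3 - <<'E'
from plant import bot
import cv2,numpy as np
for n in ["scene","top","wrist"]:
    d=bot.get_image(n); cv2.imwrite(f"pics/{n}0.png",d["color"][:,:,::-1]); print(n,np.round(d["K"],1).tolist(),np.round(d["extrinsics"],3).tolist())
print(bot.get_time(),bot.get_tcp_pos(),bot.get_ee_rot(),bot.get_finger_gap(),bot.grasp_offset)
E
```

```text
pics
scene [[437.8, 0.0, 260.3], [0.0, 437.8, 185.9], [0.0, 0.0, 1.0]] [[0.897, -0.441, -0.016, -0.395], [-0.343, -0.672, -0.657, 0.249], [0.279, 0.595, -0.754, 1.399], [0.0, 0.0, 0.0, 1.0]]
top [[357.5, 0.0, 252.6], [0.0, 357.5, 186.5], [0.0, 0.0, 1.0]] [[0.005, -1.0, -0.005, 0.041], [-0.979, -0.004, -0.205, 0.482], [0.205, 0.006, -0.979, 1.145], [0.0, 0.0, 0.0, 1.0]]
wrist [[297.3, 0.0, 257.4], [0.0, 297.3, 193.7], [0.0, 0.0, 1.0]] [[0.787, -0.617, -0.001, -0.65], [-0.592, -0.756, 0.278, -0.037], [-0.173, -0.219, -0.96, 0.378], [0.0, 0.0, 0.0, 1.0]]
0.15 [ 0.51112594 -0.40080691  0.23059727] [-0.66821753  0.23130209 -0.23032394  0.66853239] 0.08547759994465419 0.0187
```

View pics/scene0.png

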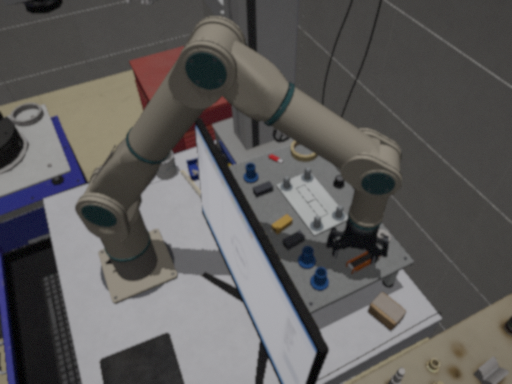

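View pics/top0.png

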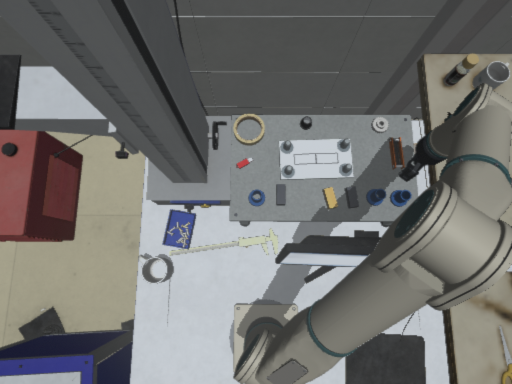

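View pics/wrist0.png

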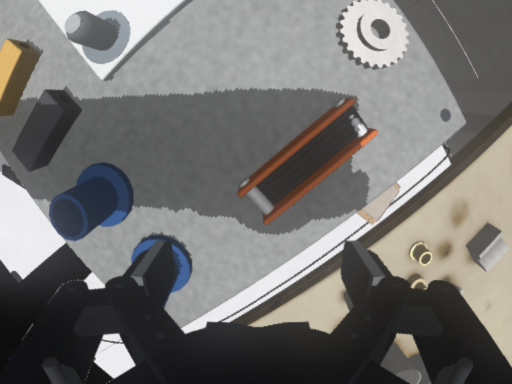

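The scene shows three sleeves (top view at about (257,198), (376,197) and (401,198)). The two steel bars are at about (281,195) and (351,197), the brass bar at (330,197), and the pallet spans about (280–352, 140–178). The hex keys lie near (396,152). Next I'll get coarse coordinates.

```bash
cat > h.py <<'E'
from plant import bot
import cv2,numpy as np
def ray(d,u,v):
    K=np.array(d["K"]);E=np.array(d["extrinsics"]);R=E[:3,:3];c=-R.T@E[:3,3]
    x=(u-K[0,2])/K[0,0];y=(v-K[1,2])/K[1,1]
    if d.get("fish"):
        r=np.hypot(x,y);s=np.sin(r)/r if r>1e-9 else 1;w=np.array([x*s,y*s,np.cos(r)])
    else: w=np.array([x,y,1.])
    return c,R.T@(w/np.linalg.norm(w))
def onz(d,u,v,z):
    c,w=ray(d,u,v);return (c+w*(z-c[2])/w[2])
def proj(d,P):
    K=np.array(d["K"]);E=np.array(d["extrinsics"]);p=E[:3,:3]@np.array(P)+E[:3,3]
    if d.get("fish"):
        r=np.hypot(p[0],p[1]);t=np.arctan2(r,p[2]);q=p[:2]/max(r,1e-9)*t
    else:q=p[:2]/p[2]
    return q*K[0,0]+K[:2,2]
def im(n,save=None):
    d=dict(bot.get_image(n)); d["fish"]=n=="wrist"
    if save: cv2.imwrite(f"pics/{save}.png",d["color"][:,:,::-1])
    return d
def blobs(mask,amin):
    n,l,s,c=cv2.connectedComponentsWithStats(mask.astype(np.uint8)*255)
    return [(l==i,s[i],c[i]) for i in range(1,n) if s[i][4]>=amin]
E
python3 - <<'E'
from h import *
d=im("top");a=d["color"]
cv2.imwrite("pics/topcrop.png",cv2.resize(a[105:230,220:430,::-1],None,fx=3.8,fy=3.8,interpolation=cv2.INTER_CUBIC))
for n,p,z in [("slL",(257,198),.2),("stL",(281,195),.196),("br",(330,197),.196),("stR",(351,197),.196),("s2",(376,197),.2),("s3",(401,198),.2),("palc",(316,159),.182),("standUL",(232,115),.17),("standLR",(422,220),.17),("usb",(244,163),.18)]:
    print(n,np.round(onz(d,*p,z),3))
E
```

```text
slL [0.417 0.03  0.2  ]
stL [ 0.426 -0.04   0.196]
br [ 0.421 -0.182  0.196]
stR [ 0.421 -0.243  0.196]
s2 [ 0.421 -0.314  0.2  ]
s3 [ 0.418 -0.386  0.2  ]
palc [ 0.54  -0.147  0.182]
standUL [0.685 0.109 0.17 ]
standLR [ 0.359 -0.455  0.17 ]
usb [0.527 0.069 0.18 ]
```

View pics/topcrop.png

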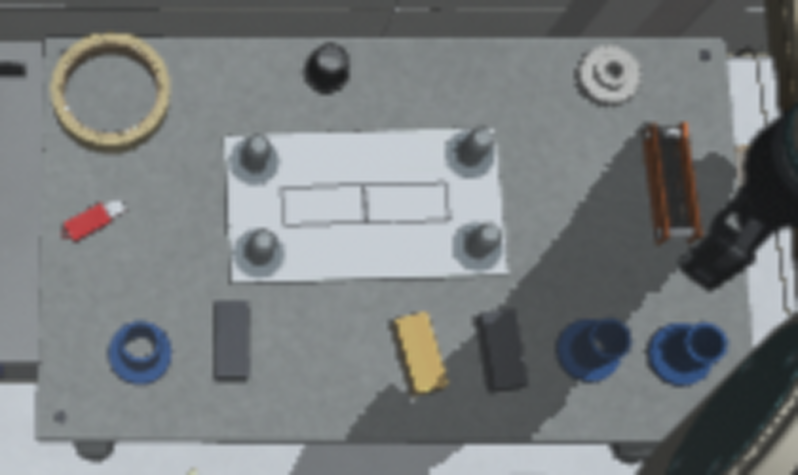

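```bash
cat >> h.py <<'E'
from scipy.spatial.transform import Rotation as Rot
def quat(ax):  # pointing down, tool x at world yaw ax
    x=np.array([np.cos(ax),np.sin(ax),0]);y=np.array([0,0,-1.]);z=np.cross(x,y)
    return Rot.from_matrix(np.stack([x,y,z],1)).as_quat()
E
python3 - <<'E'
from h import *
R=Rot.from_quat(bot.get_ee_rot()).as_matrix();print(R.round(3))
E=im("wrist")["extrinsics"];c=-E[:3,:3].T@E[:3,3];print(c, R.T@(c-bot.get_tcp_pos()))
x=R[:,0];print(np.arctan2(x[1],x[0]))
for ax in [np.pi/2,-np.pi/2,0,np.pi]:
  for p in [(.42,-.31,.35),(.42,.03,.35),(.54,-.15,.35),(.45,-.15,.42),(.42,-.31,.22),(.42,.03,.22)]:
    q=bot.ik(p,quat(ax));print(round(ax,2),p,None if q is None else np.round(q,2))
E
```

```text
[[ 0.787 -0.001  0.617]
 [-0.617  0.001  0.787]
 [-0.001 -1.     0.   ]]
[ 0.55472507 -0.34608048  0.37252851] [ 0.0001873  -0.14165309  0.06995675]
-0.6650167724516305
1.57 (0.42, -0.31, 0.35) [ 1.    0.37 -0.59  1.69  0.22  1.15  1.92]
1.57 (0.42, 0.03, 0.35) [ 0.4   0.2  -0.65  1.92  0.13  1.07  1.27]
1.57 (0.54, -0.15, 0.35) [ 0.62  0.43 -0.6   1.59  0.26  1.2   1.54]
1.57 (0.45, -0.15, 0.42) [ 0.72  0.23 -0.59  1.67  0.13  1.28  1.68]
1.57 (0.42, -0.31, 0.22) [ 0.98  0.51 -0.58  1.87  0.36  0.86  1.79]
1.57 (0.42, 0.03, 0.22) [ 0.32  0.37 -0.6   2.12  0.31  0.73  1.08]
-1.57 (0.42, -0.31, 0.35) [ 0.36  0.33  0.31  1.71 -0.11  1.12 -0.87]
-1.57 (0.42, 0.03, 0.35) [-0.28  0.16  0.16  1.93 -0.03  1.05 -1.67]
-1.57 (0.54, -0.15, 0.35) [ 0.03  0.4   0.29  1.61 -0.12  1.16 -1.23]
-1.57 (0.45, -0.15, 0.42) [ 0.06  0.2   0.25  1.68 -0.05  1.26 -1.25]
-1.57 (0.42, -0.31, 0.22) [ 0.39  0.47  0.28  1.89 -0.17  0.8  -0.81]
-1.57 (0.42, 0.03, 0.22) [-0.32  0.33  0.24  2.14 -0.12  0.68 -1.57]
0 (0.42, -0.31, 0.35) [ 0.69  0.33 -0.15  1.7   0.05  1.12  0.53]
0 (0.42, 0.03, 0.35) [ 0.08  0.16 -0.26  1.92  0.05  1.06 -0.2 ]
0 (0.54, -0.15, 0.35) [ 0.32  0.39 -0.15  1.6   0.06  1.16  0.16]
0 (0.45, -0.15, 0.42) [ 0.39  0.2  -0.16  1.68  0.03  1.27  0.22]
0 (0.42, -0.31, 0.22) [ 0.68  0.46 -0.14  1.88  0.09  0.8   0.49]
0 (0.42, 0.03, 0.22) [ 0.01  0.33 -0.19  2.13  0.1   0.69 -0.25]
3.14 (0.42, -0.31, 0.35) [ 0.06  0.4   0.77  1.71 -0.3   1.15 -2.23]
3.14 (0.42, 0.03, 0.35) [ 0.7   0.27 -1.06  1.91  0.27  1.11  2.68]
3.14 (0.54, -0.15, 0.35) [-0.26  0.47  0.74  1.61 -0.33  1.19 -2.58]
3.14 (0.45, -0.15, 0.42) [-0.28  0.23  0.7   1.69 -0.16  1.27 -2.69]
3.14 (0.42, -0.31, 0.22) [ 0.11  0.56  0.73  1.9  -0.48  0.87 -2.07]
3.14 (0.42, 0.03, 0.22) [-0.67  0.4   0.73  2.15 -0.4   0.73 -2.81]
```

```bash
python3 - <<'E'
from h import *
p=bot.get_tcp_pos()
bot.move_straight([p[0],p[1],.35],speed=.25)
bot.move_to([.44,-.17,.38],quat(-np.pi/2))
d=im("wrist","w1");im("scene","s1")
np.savez("w1.npz",**{k:d[k] for k in("color","K","extrinsics")})
d=im("top","t1")
print(bot.get_time(),bot.get_ft_force().round(1),bot.get_q().round(2))
E
```

```text
2.1167 [-0.1 -0.6  0.3] [ 0.14  0.22  0.21  1.77 -0.05  1.16 -1.2 ]
```

View pics/w1.png

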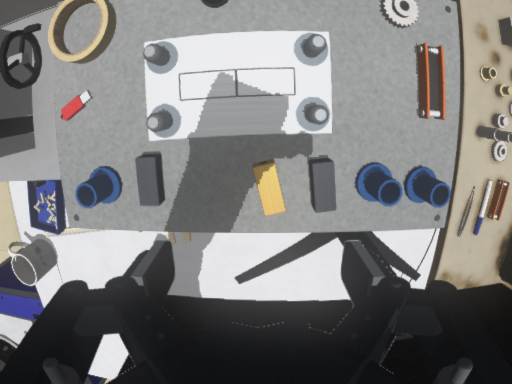

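View pics/s1.png

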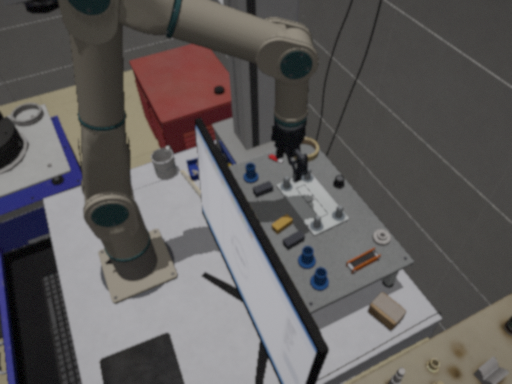

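View pics/t1.png

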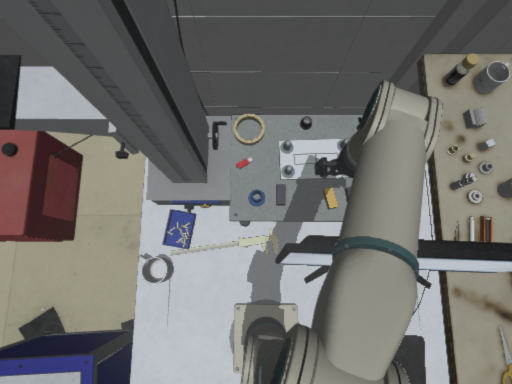

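The wrist view shows everything needed. Sleeves are at (98,188), (379,184) and (428,187), steel bars at (150,179) and (322,184), and the brass bar at (268,187). The outlines span (180–295, 68–100). I'll zoom in on the pallet.

```bash
python3 - <<'E'
import cv2
a=cv2.imread("pics/w1.png")
cv2.imwrite("pics/w1p.png",cv2.resize(a[25:150,138:340],None,fx=3.9,fy=3.9,interpolation=cv2.INTER_CUBIC))
cv2.imwrite("pics/w1r.png",cv2.resize(a[140:240,60:460],None,fx=2,fy=2,interpolation=cv2.INTER_CUBIC))
E
```

```text
(no output)
```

View pics/w1p.png

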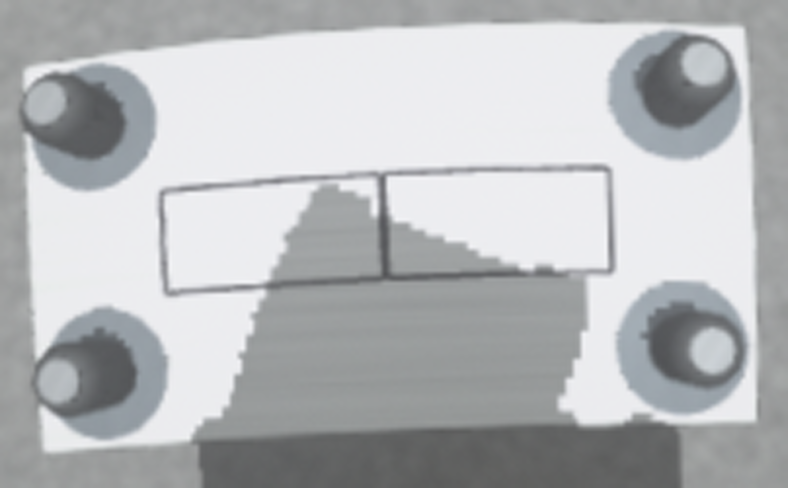

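View pics/w1r.png

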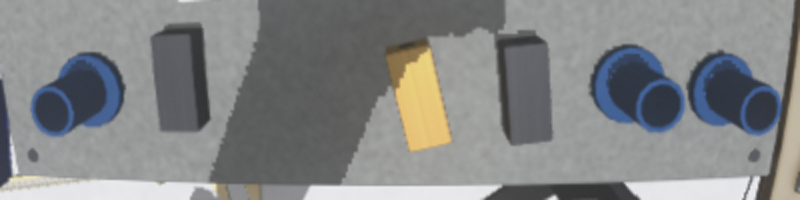

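```bash
python3 - <<'E'
from h import *
d=dict(np.load("w1.npz"));d["fish"]=True
def P(pts,f,o,z): return np.array([onz(d,(x+.5)/f-.5+o[0],(y+.5)/f-.5+o[1],z) for x,y in pts])
def fit(mod,obs):
    mod=np.array(mod);m0,o0=mod.mean(0),obs[:,:2].mean(0)
    U,S,V=np.linalg.svd((mod-m0).T@(obs[:,:2]-o0));Rm=(U@V).T
    t=o0-Rm@m0;r=obs[:,:2]-(mod@Rm.T+t);return t,np.arctan2(Rm[1,0],Rm[0,0]),r
o=(138,25)
# model: image left=+y, image up=+x
print("spig",*fit([(38,86),(38,-86),(-38,-86),(-38,86)]*np.array(.001),P([(45,102),(704,62),(715,349),(57,380)],3.9,o,.224)))
print("corn",*fit([(61,109),(61,-109),(-61,-109),(-61,109)]*np.array(.001),P([(22,68),(745,28),(758,422),(44,452)],3.9,o,.182)))
print("outl",*fit([(15.5,65.5),(15.5,-65.5),(-15.5,-65.5),(-15.5,65.5)]*np.array(.001),P([(162,190),(610,168),(612,270),(168,293)],3.9,o,.182)))
o=(60,140)
for n,c in {"stL":[(152,37),(190,34),(197,130),(159,131)],"br":[(386,50),(428,41),(452,143),(411,152)],"stR":[(503,42),(540,40),(552,138),(513,144)]}.items():
    q=P(c,2,o,.196);t,a,r=fit(np.array([(30,13),(30,-13),(-30,-13),(-30,13)])*.001,q);print(n,t.round(4),round(a,3),"res",np.abs(r).max().round(4))
for a,b in [((52,110),(92,90)),((661,106),(629,84)),((760,109),(721,90))]:
    print("sl",P([a],2,o,.226)[0].round(4),P([b],2,o,.18)[0].round(4))
E
```

```text
spig [ 0.54224542 -0.14768684] 0.036573918873576465 [[-2.07113828e-04 -2.23839268e-04]
 [-9.67241988e-05  2.74096370e-04]
 [ 6.65676145e-05 -1.91080449e-04]
 [ 2.37270412e-04  1.40823348e-04]]
corn [ 0.54183703 -0.14764113] 0.03599753071919858 [[-0.00076408 -0.00061496]
 [-0.00141318  0.00125843]
 [ 0.00093829  0.00071053]
 [ 0.00123898 -0.001354  ]]
outl [ 0.542208   -0.14793497] 0.03506016091684915 [[ 8.84341877e-05 -1.43856974e-04]
 [-3.69722966e-04  1.68720626e-04]
 [ 3.36164129e-04  5.53750927e-04]
 [-5.48753508e-05 -5.78614578e-04]]
stL [ 0.431  -0.0409] -0.01 res 0.0017
br [ 0.4223 -0.1853] 0.236 res 0.0013
stR [ 0.4257 -0.2476] 0.16 res 0.0024
sl [0.4237 0.0287 0.226 ] [0.4237 0.0252 0.18  ]
sl [ 0.4261 -0.3187  0.226 ] [ 0.4272 -0.3172  0.18  ]
sl [ 0.4243 -0.3881  0.226 ] [ 0.424  -0.3864  0.18  ]
```

```bash
cat >> h.py <<'E'
PC=np.array([.5422,-.1478]);PY=.036
def pal(x,y):
    c,s=np.cos(PY),np.sin(PY);return PC+np.array([c*x-s*y,s*x+c*y])
def go(xy,z,ax): bot.move_to([xy[0],xy[1],z],quat(ax))
def lin(xy,z,ax=None,speed=.15): bot.move_straight([xy[0],xy[1],z],None if ax is None else quat(ax),speed)
def st(m=""): print(m,"t",round(bot.get_time(),2),"tcp",bot.get_tcp_pos().round(4),"F",bot.get_ft_force().round(1),"gap",round(bot.get_finger_gap(),4))
def pick(xy,z,ax,open_=.046,hz=.30):
    go(xy,hz,ax); bot.command_gripper(open_,60)
    lin(xy,z+.03,speed=.15); lin(xy,z,speed=.05); st("down")
    bot.command_gripper(0,60); st("grip"); lin(xy,hz,speed=.15); st("up")
E
python3 - <<'E'
from h import *
xy=(.431,-.0409)
pick(xy,.174,-np.pi/2-.01)
im("wrist","w2")
t=pal(0,.033)
go(t,.30,PY); lin(t,.20); im("wrist","w3"); st()
E
```

```text
down t 4.79 tcp [ 0.431  -0.0409  0.1739] F [-0.4 -0.5 -0.4] gap 0.0463
grip t 5.11 tcp [ 0.4314 -0.0407  0.1745] F [-1.   0.8  4.6] gap 0.025
up t 6.1 tcp [ 0.4302 -0.0409  0.2991] F [-0.2  0.4 -2.7] gap 0.0248
 t 8.46 tcp [ 0.5419 -0.1149  0.2011] F [-0.  -0.6 -3. ] gap 0.0244
```

View pics/w3.png

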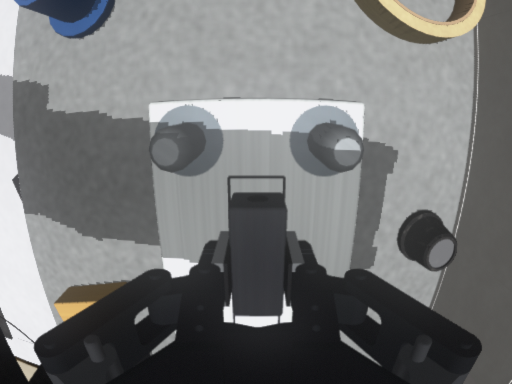

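View pics/w2.png

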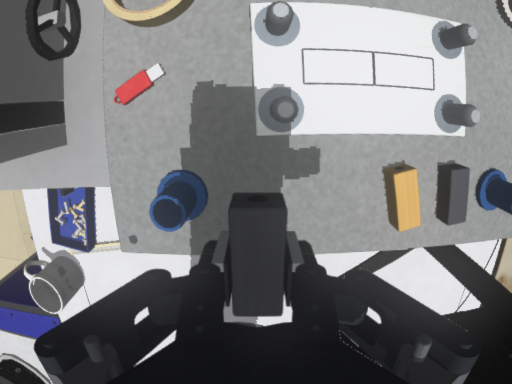

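```bash
python3 - <<'E'
from h import *
d=im("wrist")
for n,x,y,z in [("outl far",-.0155,.0655,.182),("outl far",.0155,.0655,.182),("spig",.038,.086,.224),("spig",-.038,.086,.224),("bar end top",-.013,.063,.223),("bar end top",.013,.063,.223),("bar near",.013,.003,.223)]:
    print(n,proj(d,[*pal(x,y),z]).round(1))
E
```

```text
outl far [228.1 177.6]
outl far [283.8 177.5]
spig [347.2 152.9]
spig [164.3 153. ]
bar end top [225.3 205.1]
bar end top [286.3 205.1]
bar near [281.5 315.9]
```

Predicted positions match the picture: the outline's far edge at v≈177 and the bar's end edge at v≈205. I'll place it.

```bash
cat >> h.py <<'E'
def place(t,z,ax,hz=.30,rel=.045,slow=.04):
    lin(t,z,speed=slow); st("placed"); bot.command_gripper(rel); lin(t,z+.04,speed=.1); lin(t,hz,speed=.25); st("rel")
E
python3 - <<'E'
from h import *
place(pal(0,.033),.187,PY)
pick((.4257,-.2476),.174,-np.pi/2+.16)
t=pal(0,-.033)
go(t,.30,PY); lin(t,.20); im("wrist","w4"); st()
place(t,.187,PY)
bot.move_to([.44,-.17,.38],quat(-np.pi/2))
d=im("wrist","w5");im("top","t5")
np.savez("w5.npz",**{k:d[k] for k in("color","K","extrinsics")})
a=d["color"][:,:,::-1]
cv2.imwrite("pics/w5p.png",cv2.resize(a[25:150,138:340],None,fx=3.9,fy=3.9,interpolation=cv2.INTER_CUBIC))
E
```

```text
placed t 8.98 tcp [ 0.5408 -0.1148  0.1866] F [ 0.2 -0.1 -2.5] gap 0.0251
rel t 10.31 tcp [ 0.5409 -0.1149  0.3   ] F [-0.1 -0.3  0.1] gap 0.0447
down t 12.98 tcp [ 0.4256 -0.2476  0.1738] F [-0.5  0.4 -1.1] gap 0.0458
grip t 13.29 tcp [ 0.426  -0.2478  0.1745] F [ 0.3 -0.1  4.3] gap 0.025
up t 14.28 tcp [ 0.425  -0.2472  0.2991] F [ 0.2 -0.7 -2.6] gap 0.0247
 t 16.17 tcp [ 0.5443 -0.1811  0.2012] F [ 0.2 -0.6 -2.3] gap 0.0247
placed t 16.64 tcp [ 0.5432 -0.1807  0.1868] F [ 0.6  0.4 -1.5] gap 0.0245
rel t 17.97 tcp [ 0.5433 -0.1808  0.3001] F [-0.9  0.4 -1.2] gap 0.0454
```

View pics/w5p.png

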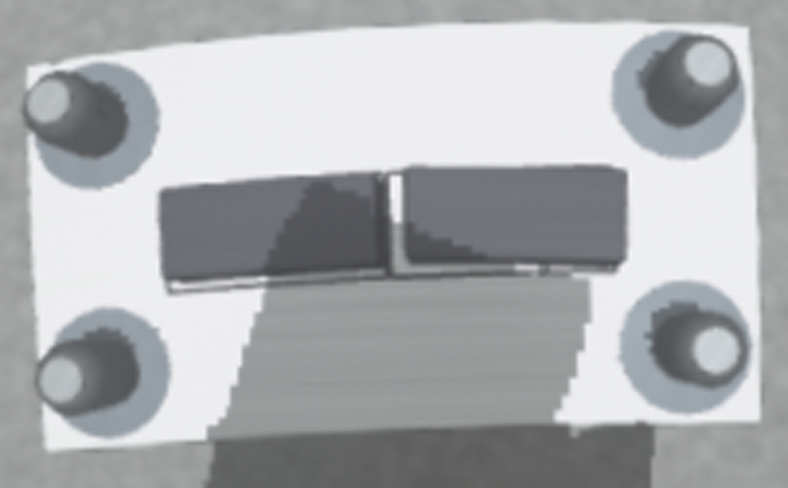

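View pics/w5.png

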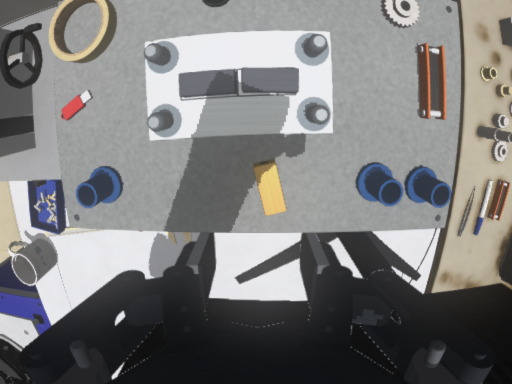

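```bash
python3 - <<'E'
from h import *
d=dict(np.load("w5.npz"));d["fish"]=True
def P(pts,f,o,z): return np.array([onz(d,(x+.5)/f-.5+o[0],(y+.5)/f-.5+o[1],z) for x,y in pts])
c,s=np.cos(PY),np.sin(PY)
for n,q in {"L":[(160,190),(379,175),(384,265),(166,279)],"R":[(402,169),(627,168),(626,261),(405,266)]}.items():
    p=(P(q,3.9,(138,25),.208)[:,:2]-PC)@np.array([[c,-s],[s,c]]);print(n,p.round(4).tolist(),p.mean(0).round(4))
E
```

```text
L [[0.0118, 0.06], [0.0111, 0.0002], [-0.0136, -0.0002], [-0.0131, 0.0594]] [-0.001   0.0298]
R [[0.0124, -0.006], [0.0113, -0.0658], [-0.0142, -0.0647], [-0.0141, -0.0058]] [-0.0012 -0.0356]
```

Both steel bars lie in their outlines, about 2 mm off along y. Next is the brass bar.

```bash
python3 - <<'E'
from h import *
pick((.4223,-.1853),.174,-np.pi/2+.236)
t=pal(0,-.001)
go(t,.32,PY); lin(t,.235); st()
place(t,.2133,PY,hz=.33)
bot.move_to([.44,-.17,.38],quat(-np.pi/2))
d=im("wrist","w6");im("scene","s6")
np.savez("w6.npz",**{k:d[k] for k in("color","K","extrinsics")})
a=d["color"][:,:,::-1]
cv2.imwrite("pics/w6p.png",cv2.resize(a[25:150,138:340],None,fx=3.9,fy=3.9,interpolation=cv2.INTER_CUBIC))
cv2.imwrite("pics/w6r.png",cv2.resize(a[140:240,60:460],None,fx=2,fy=2,interpolation=cv2.INTER_CUBIC))
E
```

```text
down t 21.54 tcp [ 0.4223 -0.1854  0.1739] F [-0.5  0.4  0.3] gap 0.0462
grip t 21.85 tcp [ 0.4226 -0.1853  0.1745] F [-0.5  0.1  4.3] gap 0.0248
up t 22.84 tcp [ 0.4216 -0.185   0.2991] F [ 0.4  0.6 -1.2] gap 0.025
 t 24.59 tcp [ 0.5428 -0.149   0.2358] F [-0.   0.2 -1.6] gap 0.0248
placed t 25.28 tcp [ 0.5423 -0.1488  0.2132] F [-0.4 -0.  -2.5] gap 0.0246
rel t 26.62 tcp [ 0.5421 -0.1488  0.3299] F [-0.6 -0.7 -0.7] gap 0.0451
```

View pics/w6p.png

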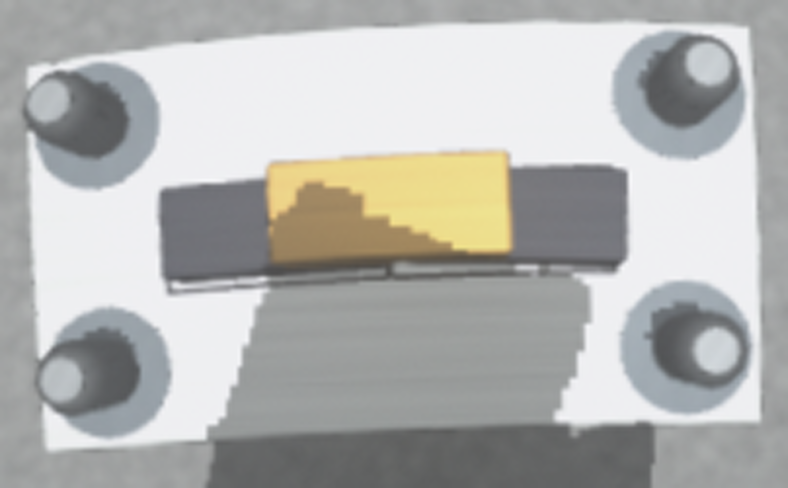

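View pics/w6r.png

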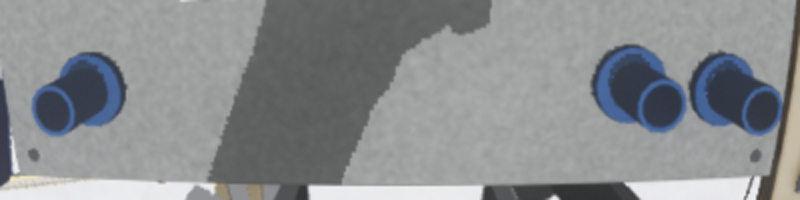

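View pics/s6.png

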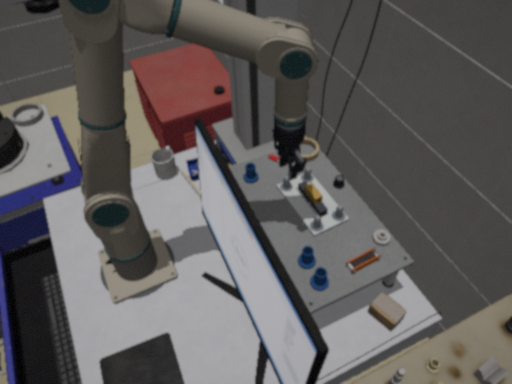

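Brass bar sits over the joint. I'll now view each sleeve and each spigot from the same relative pose, so calibration errors cancel.

```bash
python3 - <<'E'
from h import *
A=PY-np.pi/2
bot.command_gripper(.07)
tiles=[]
T={"s2":(.4265,-.318),"s3":(.424,-.3872),"g1":pal(-.038,-.086),"g3":pal(.038,-.086),"g2":pal(-.038,.086),"s1":(.4237,.027)}
for n,xy in T.items():
    go(xy,.31,A); bot.wait(.3); d=im("wrist"); np.savez(f"hv_{n}.npz",**{k:d[k] for k in("color","K","extrinsics")},tcp=bot.get_tcp_pos())
    a=d["color"][:,:,::-1]; c=cv2.resize(a[190:310,195:325],None,fx=2,fy=2,interpolation=cv2.INTER_CUBIC); cv2.putText(c,n,(3,15),0,.5,(0,0,255),1);tiles.append(c)
    print(n,bot.get_tcp_pos().round(4),proj(d,[*xy,.226]).round(1))
cv2.imwrite("pics/hv.png",np.vstack([np.hstack(tiles[:3]),np.hstack(tiles[3:])]))
print(bot.get_time())
E
```

```text
s2 [ 0.4271 -0.3172  0.3105] [257.4 200.7]
s3 [ 0.4244 -0.3864  0.3102] [257.6 200.5]
g1 [ 0.5069 -0.2361  0.31  ] [254.6 199.1]
g3 [ 0.5826 -0.2327  0.3104] [255.6 198.8]
g2 [ 0.5014 -0.0641  0.3098] [254.7 200.4]
s1 [0.4241 0.0264 0.3098] [255.2 200.6]
33.9833
```

View pics/hv.png

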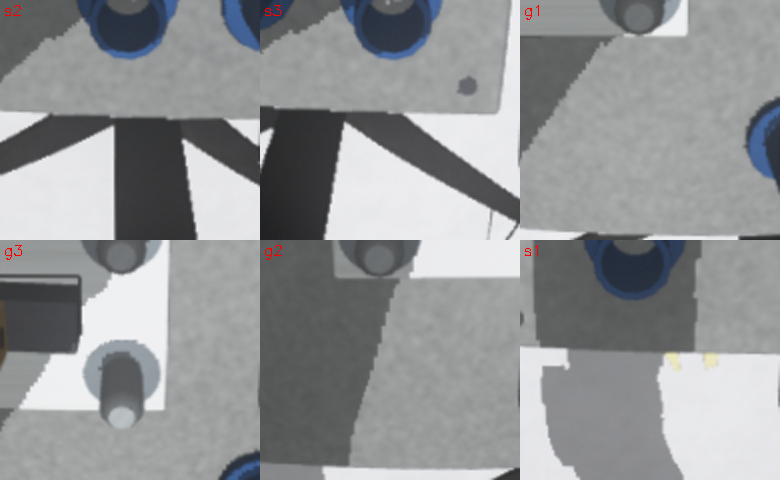

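```bash
python3 - <<'E'
import numpy as np,cv2
t=[]
for n in ["s2","s3","s1","g1","g3","g2"]:
    a=np.load(f"hv_{n}.npz")["color"][:,:,::-1]
    c=cv2.resize(a[165:245,215:300],None,fx=3,fy=3,interpolation=cv2.INTER_CUBIC);cv2.putText(c,n,(3,15),0,.5,(0,0,255),1);t.append(c)
cv2.imwrite("pics/hv2.png",np.vstack([np.hstack(t[:3]),np.hstack(t[3:])]))
E
```

```text
(no output)
```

View pics/hv2.png

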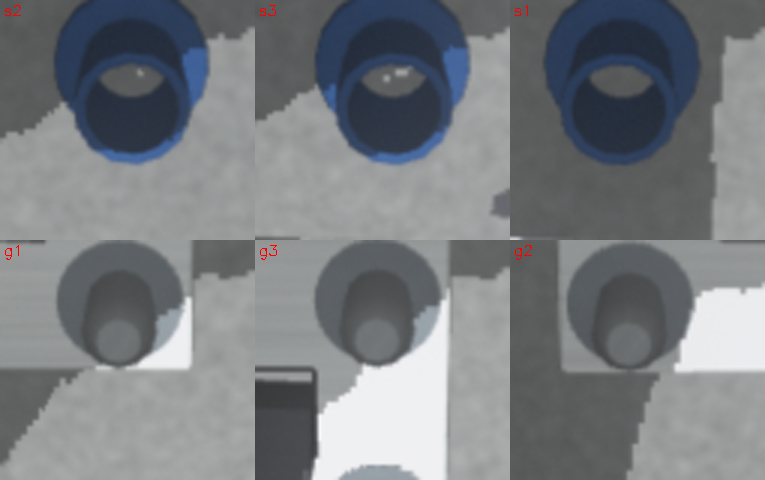

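```bash
python3 - <<'E'
from h import *
c,s=np.cos(PY),np.sin(PY);g=[]
for n,x,y,z in [("s2",132,108,.226),("s3",139.5,108,.226),("s1",108,108.5,.226),("g1",119,101,.224),("g3",122,102,.224),("g2",119,103,.224)]:
    d=dict(np.load(f"hv_{n}.npz"));d["fish"]=True
    p=onz(d,(x+.5)/3-.5+215,(y+.5)/3-.5+165,z)[:2]
    print(n,p.round(4),((p-PC)@np.array([[c,-s],[s,c]])).round(4) if n[0]=="g" else "")
d=dict(np.load("w6.npz"));d["fish"]=True
p=onz(d,(389.5)/3.9-.5+138,(207.5)/3.9-.5+25,.234)[:2];print("brass local",((p-PC)@np.array([[c,-s],[s,c]])).round(4))
E
```

```text
s2 [ 0.4266 -0.319 ] 
s3 [ 0.424 -0.39 ] 
s1 [0.4233 0.0306] 
g1 [ 0.5074 -0.2349] [-0.0379 -0.0857]
g3 [ 0.5827 -0.2321] [ 0.0375 -0.0857]
g2 [ 0.5016 -0.0629] [-0.0375  0.0863]
brass local [-0.0007 -0.0037]
```

```bash
cat >> h.py <<'E'
A=PY-np.pi/2
def picks(xy):
    pick(xy,.194,A,open_=.055,hz=.31)
def mount(t,n):
    go(t,.31,A); lin(t,.256); bot.wait(.2); im("wrist",n)
    z=.256; 
    while z>.2066:
        z=max(z-.006,.2065); lin(t,z,speed=.05); f=bot.get_ft_force()
        print(round(z,4),bot.get_tcp_pos().round(4),f.round(1))
        if np.abs(f).max()>25: print("STOP");return False
    return True
def rel():
    bot.command_gripper(.05); p=bot.get_tcp_pos(); lin(p,.25,speed=.08); lin(p,.33,speed=.2); st("rel")
E
python3 - <<'E'
from h import *
picks((.4233,.0304)); mount((.5016,-.0630),"m1")
E
```

```text
down t 36.01 tcp [0.4234 0.0303 0.194 ] F [ 0.   0.3 -0.3] gap 0.0551
grip t 36.35 tcp [0.4237 0.0305 0.1945] F [-1.4  0.5  5.3] gap 0.0302
up t 37.27 tcp [0.4226 0.0304 0.3092] F [-0.  -0.  -1.6] gap 0.0303
0.25 [ 0.5013 -0.063   0.2497] [-0.5  0.5 -1.2]
0.244 [ 0.5013 -0.063   0.2436] [-0.6  0.3 -1. ]
0.238 [ 0.5013 -0.063   0.2376] [ 0.1  0.2 -1.4]
0.232 [ 0.5013 -0.063   0.2316] [-0.1 -0.4 -0.9]
0.226 [ 0.5013 -0.0629  0.2256] [-0.1 -0.4 -0.2]
0.22 [ 0.5013 -0.063   0.2196] [-0.5 -0.1 -0.7]
0.214 [ 0.5013 -0.063   0.2136] [ 0.3  0.2 -1.1]
0.208 [ 0.5013 -0.063   0.2076] [-0.5 -0.3 -1.1]
0.2065 [ 0.5017 -0.0631  0.2066] [ 0.7 -1.2 -1.2]
```

View pics/m1.png

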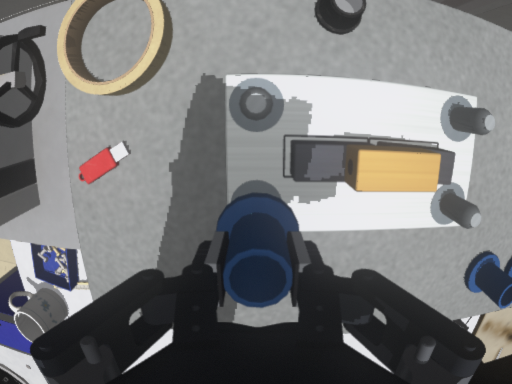

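The first sleeve went down with almost no force. I'll release it and re-check where the other sleeves are.

```bash
python3 - <<'E'
from h import *
rel()
bot.move_to([.44,-.2,.38],quat(-np.pi/2));bot.wait(.2)
d=im("wrist","w7")
for p in [(.4266,-.319,.226),(.424,-.39,.226)]: print(proj(d,p).round(1))
E
```

```text
rel t 42.54 tcp [ 0.5011 -0.0628  0.3291] F [-0.3  0.6 -0.7] gap 0.0501
[367.9 192.9]
[422.4 195.3]
```

View pics/w7.png

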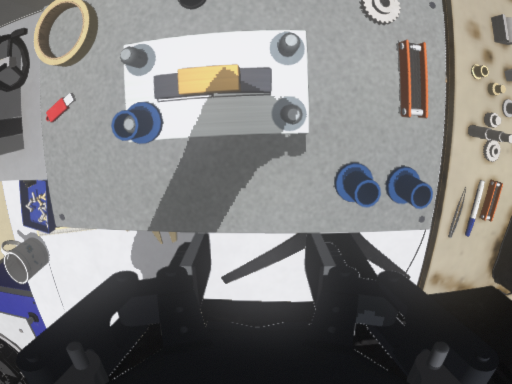

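Both remaining sleeves are where expected: predicted (368,193) and (422,195), and seen there.

```bash
python3 - <<'E'
from h import *
picks((.4266,-.319))
if mount((.5827,-.2322),"m2"):
    rel()
    go((.424,-.388),.31,A); bot.wait(.2); d=im("wrist","w8"); print(proj(d,(.424,-.39,.226)))
E
```

```text
down t 45.77 tcp [ 0.4266 -0.3192  0.194 ] F [ 0.3 -0.3  0. ] gap 0.0549
grip t 46.12 tcp [ 0.4269 -0.3193  0.1945] F [-0.4  0.5  3.7] gap 0.0301
up t 47.04 tcp [ 0.426  -0.3184  0.309 ] F [ 0.4  0.  -1.1] gap 0.0299
0.25 [ 0.5824 -0.232   0.2496] [-0.3 -0.6 -2.2]
0.244 [ 0.5824 -0.232   0.2434] [-0.   0.4 -1.2]
0.238 [ 0.5824 -0.232   0.2375] [ 0.8 -0.3 -1. ]
0.232 [ 0.5824 -0.232   0.2315] [-0.6  0.  -0.3]
0.226 [ 0.5824 -0.232   0.2255] [-0.1  0.5 -0.4]
0.22 [ 0.5824 -0.2321  0.2195] [-0.6 -0.2 -1. ]
0.214 [ 0.5824 -0.232   0.2135] [ 1.  -0.9 -0.5]
0.208 [ 0.5824 -0.232   0.2075] [-0.4 -0.4 -0.8]
0.2065 [ 0.5828 -0.2323  0.2066] [-0.3 -0.7 -0.2]
rel t 52.49 tcp [ 0.5823 -0.2319  0.3293] F [ 0.9  1.4 -0.6] gap 0.05
[260.4841983  202.26766592]
```

View pics/w8.png

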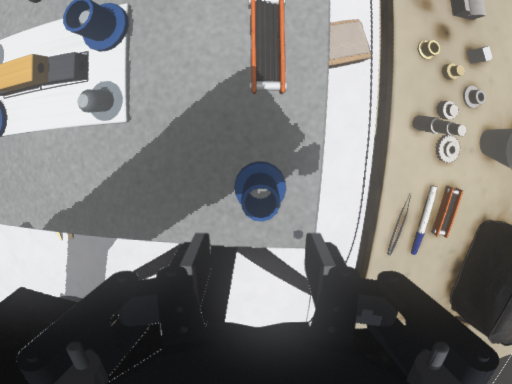

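```bash
python3 - <<'E'
from h import *
picks((.424,-.390))
if mount((.5074,-.2350),"m3"):
    rel()
    bot.move_to([.44,-.15,.38],quat(-np.pi/2));bot.wait(.3)
    d=im("wrist","w9"); im("scene","s9"); im("top","t9")
    np.savez("w9.npz",**{k:d[k] for k in("color","K","extrinsics")})
    a=d["color"][:,:,::-1]; cv2.imwrite("pics/w9p.png",cv2.resize(a[25:150,148:350],None,fx=3.9,fy=3.9,interpolation=cv2.INTER_CUBIC))
    a=cv2.imread("pics/s9.png");cv2.imwrite("pics/s9p.png",cv2.resize(a[140:300,220:420],None,fx=3.6,fy=3.6,interpolation=cv2.INTER_CUBIC))
    for x,y in [(-.038,-.086),(.038,-.086),(-.038,.086)]: print(proj(d,[*pal(x,y),.238]).round(1), proj(d,[*pal(x,y),.192]).round(1))
E
```

```text
down t 55.58 tcp [ 0.424  -0.3901  0.194 ] F [-0.4 -0.2  0.6] gap 0.0549
grip t 55.92 tcp [ 0.4243 -0.3904  0.1946] F [-0.9 -0.1  2.7] gap 0.0298
up t 56.85 tcp [ 0.4235 -0.3894  0.309 ] F [-0.6 -0.  -0.8] gap 0.0297
0.25 [ 0.5072 -0.2347  0.2497] [ 0.9  0.7 -0.6]
0.244 [ 0.5071 -0.2348  0.2435] [ 0.4  0.5 -1. ]
0.238 [ 0.5071 -0.2349  0.2376] [-0.9  0.3 -1.4]
0.232 [ 0.5071 -0.2348  0.2316] [ 0.6  0.  -0.6]
0.226 [ 0.5071 -0.2349  0.2256] [ 0.1  0.4 -0.8]
0.22 [ 0.5071 -0.2349  0.2196] [ 1.  -0.3 -0.3]
0.214 [ 0.5071 -0.2348  0.2136] [ 0.8 -0.3 -1.3]
0.208 [ 0.5071 -0.2348  0.2076] [-0.1  0.8 -1.3]
0.2065 [ 0.5076 -0.2351  0.2066] [ 0.2 -1.1 -0.4]
rel t 62.3 tcp [ 0.507  -0.2347  0.3293] F [0.8 0.  0.1] gap 0.0499
[343.6 115.3] [332.1 114.3]
[341.3  38.9] [330.1  47.8]
[166.4 122.1] [178.4 120.1]
```

View pics/w9p.png

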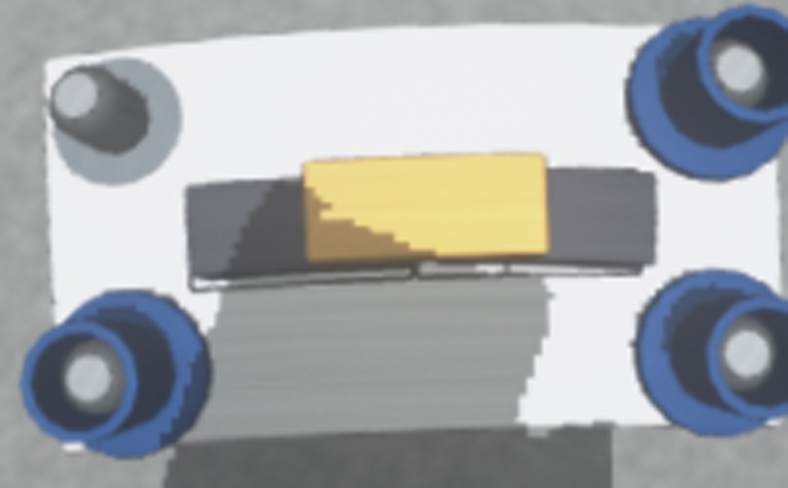

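View pics/w9.png

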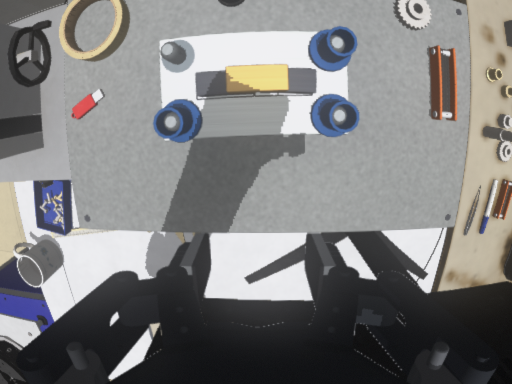

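View pics/s9p.png

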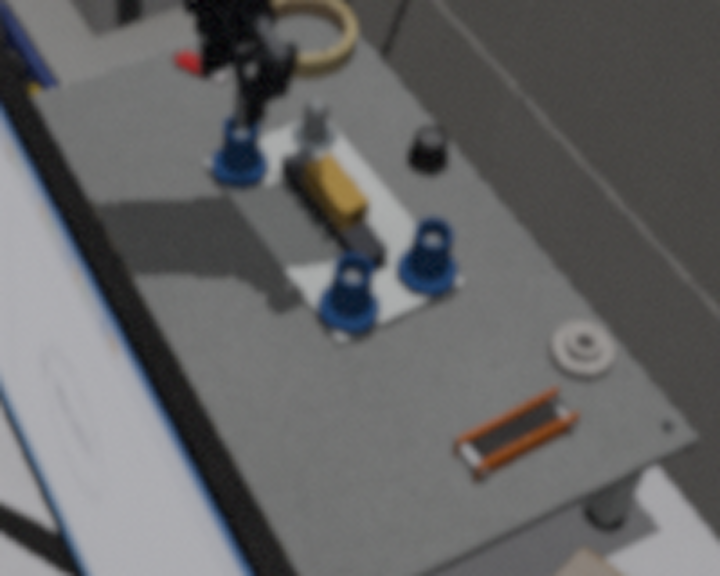

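All three rings are within about 2 px (about 2 mm) of where a fully seated sleeve should appear, all upright with the spigot tips showing inside the bores. The bars are in place and the gripper is clear, so I'm handing in.

```bash
python3 - <<'E'
from h import *
st();bot.finish_job()
E
```

```text
t 63.3 tcp [ 0.44   -0.1503  0.3796] F [ 0.5 -1.   0.5] gap 0.0501
the job is handed in; nothing more can be done
```

I loaded the pallet and handed the job in at about 63 s of the 192 s allowed; the interface reports no verdict.

- **Bars:** I laid the two steel bars in the outlines, then the brass bar on top over the joint. In the pictures the steel bars measured about 2 mm and the brass bar about 3 mm off their places along the pallet (limits 10 and 12 mm). The bars looked square to the pallet.
- **Sleeves:** Three sleeves were on the stand. I put them on the near-left, near-right and far-right spigots. Each went down to deck height with forces of about 2 N or less.
- **Last check:** In the final picture the sleeve rims were within about 2 px (about 2 mm) of where they should appear when fully home, and the sleeves stood upright. This was a single-view check from the wrist camera, with the scene view agreeing by eye.
- **Bystanders:** I didn't touch any of the other things, and they looked unmoved in the last pictures. I didn't measure their positions.
- **Disagreements:** My first sleeve estimates from the wide view differed by up to 3.5 mm between rim and flange, so I measured again from close above before gripping. No other check failed.

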